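# Print a tile in the sprung printing jig

## Robot

A 6-joint arm with a two-finger parallel gripper is mounted at the origin on the work surface. World frame = base frame: x ahead of the robot, y to its left, z up, the work surface at z = 0. Lengths are in mm, angles in rad, forces in N, time in s.
With the tool pointing down it reaches from about 325 to 775 mm from the base axis. Payload 5.5 kg.
Tool frame: the origin (TCP) lies between the finger pads; the fingertips stand 11 mm ahead of it and the grasp point (between the pads) lies 8 mm behind it; z points along the fingers, y is the line along which they close (so a half turn about z gives the same grasp; the last joint's range is limited). The gripper opens to 85 mm and grips with 20 to 120 N. Pads are 22 mm wide; open, the fingers measure 114 mm over their backs; the gripper's body (76 mm by 85 mm) begins 54 mm behind the grasp point. The pads swing forward as they close: fully open they stand 13 mm farther back than shut.
Start: joints at [-1.356, 0.091, 1.231, -0, 1.82, -0.057], TCP at [161.079, -577.988, 242.275] pointing down, gripper open.
Joint ranges: [-2.87, 2.87], [-0.86, 2.18], [0.17, 2.46], [-1.51, 4.65], [0.06, 2.69], [-2.65, 2.65]. Speed limits (rad/s): [2.57, 2.57, 3.01, 3.14, 3.14, 3.14].

## Interface

Orientations are given as a unit quaternion [x, y, z, w].
In Python, from workcell import state, camera, hand_in gives the robot as it stands.
- The arm moves only by the tool arm_command, never from a script. Its argument "increments" is one flat list of numbers, 7 for each row, row after row: the turn, a rotation vector about the tool's x, y, z in degrees, then the shift along the tool's x, y, z in cm, then the finger opening in cm, from 0 to 8.54. A call has 1 to 5 rows; each row shifts and turns the commanded pose from where the row before left it, along the tool's axes as they then stand; what a row does not reach is not made up. A row lasts 1/10 s, in which the tool goes at most 50 mm and 8.59 degrees, less where a joint would pass 70% of its speed; a pose out of reach is approached as far as the arm can. A call with a gripper value outside its range is refused whole. The fingers move at their own pace and stop on an object; "squeeze" is the grip in N (left out, the last holds). Time passes only in rows, so rows that do not move let the fingers close. It gives the time, the measured TCP pose, the force, the opening and the grip force at its end, in the units of the state.
- state(): the state, without advancing time (a new reading comes with each control period).
- camera(name): name is "scene" or "top" or "wrist"; returns a dict with "image" (420x560x3 uint8, red, green, blue), "z_map" (420x560 float32, mm along the optical axis (not along the pixel's ray), 0 where there is no reading), "fx", "fy", "cx", "cy" (pixels), "R" (3x3) and "t" (3): a world point X has camera coordinates R X + t; the wrist camera has in their place "mount" (4x4, takes a point from camera to tool coordinates, whose origin is the TCP and whose axes are the flange's). Camera axes: x right, y down, z forward; pixel columns grow to the right and rows downward; lengths in mm; the calibration is good to about 2 mm. A picture is of the moment at which its call begins: read the wrist's pose just before it.
- hand_in(): hands the job in; it is judged then, once.
The state is a dict: "clock": time; "joints": joint angles; "qd": joint speeds; "joint_efforts": joint torques, N m; "eef_pos": TCP position; "eef_rot": TCP orientation; "contact_force": force on the tool from outside, world axes, zero at the start; "moment": the same for the moment, N m; "gripper_width": opening from 0.0 (shut) to 1.0 (fully open); "grasp_force": force on a finger pad.
Only numpy, scipy, OpenCV 4.12 (cv2) and the standard library are available. Lean on these libraries where they do the work, as an engineer would, in place of code of your own. Each camera call takes 0.05 s, during which the arm holds its last target. There are 200 camera calls.

## Task

The stamp on the blue colour pad is charged: take it by its wooden grip and print the tile lying in the printing jig, setting the stamp down in the middle of the tile, square with its edges, and pressing straight down until the sprung bed sits fully home and level on all four of its stops; keep it there for a second, but do not lean on it much beyond that, or the rubber spreads and blurs the print. Then lift the stamp straight off so that the bed springs back up with the tile still in its nest, and stand the stamp gently back on the pad, face down, leaving the pots and bowls alone.

Things in the scene. Friction and masses are not known exactly. Their poses are not given: they have to be found in the camera images.
- stamp: hand stamp, about 0.22 kg: flat rubber face 104 x 64 mm, wooden mount 108 x 68 mm up to 18 mm above the face, and on it a straight wooden grip bar 90 mm long (along x), 26 mm wide (along y), 18 to 60 mm above the face. Origin at the centre of the face (underside), z up, x along the long side. It stands face down on the pad; half a turn makes no difference to the print.
- stamp_grip (a point): point in the middle of the stamp's grip bar, 44 mm above the printing face
- tile: white fired tile 120 (its x) x 80 (its y) x 8 mm, about 0.17 kg, lying loose in the nest of the jig's bed between aluminium lips (2 mm play each way; the lips end 3 mm below the tile's top face). Origin at the centre of its underside, z up.
- tile_top (a point): centre of the tile's upper face, 8 mm above its origin; x along the tile's long side. The stamp's face goes here, its long side along the tile's, leaving 8 mm of tile all round
- jig: printing jig: green base 180 (x) x 136 (y) x 12 mm bolted to the bench, two guide posts 39 mm high 76 mm from its centre along x, a stop-setting knob at the edge, and an aluminium bed floating on four coil springs, free to tilt a little any way. Origin at the centre of the underside, on the bench. With the bed up the tile's top is 44 mm above the bench.
- bed_top (a point): centre of the bed's upper face, 36 mm above the bench when up. Four stops under it (48, 30 mm from the centre in x, y) are set by hand and not measured: it is home anywhere from 4 to 16 mm down. It sinks from 4 N by 0.6 N/mm (home at 6 to 13 N in the middle, a few N more if off-centre); then the force climbs steeply, and 18 N seats all four stops. Over 25 N the print blurs.
- pad: blue colour pad in a shallow steel tin 164 (x) x 120 (y) x 12 mm, fixed on the bench; firm flat pad surface 152 x 108 mm. Origin at the centre of its underside, on the bench; x along the long side.
- pad_top (a point): centre of the pad's upper face, 12 mm above the bench, where the stamp stands
- bowl: white bowl, 110 mm across, 48 mm high, loose on the bench, leave alone. Origin under its centre
- blue_bowl: blue bowl, 90 mm across, 40 mm high, loose on the bench, leave alone. Origin under its centre
- brush_pot: white pot 68 mm across and 100 mm high with brushes standing in it up to 220 mm, loose on the bench, leave alone. Origin under its centre
- colour_jar: blue jar with a white cap, 60 mm across, 75 mm high, loose on the bench, leave alone. Origin under its centre
Not all that is in view belongs to the job. There is more than one size of the stamp; the job needs the smaller. Of the things shaped like the tile, the white one is meant.

How it is judged:
By the outcome, as a careful person would: the job done as asked, in the order asked, and still so for the second after the job is handed in, with the robot touching nothing.
It also fails if it takes over 64 s, if anything falls off the work surface, if the arm or the gripper's body presses on something with over 40 N, if the wrist force passes 120 N, or if a joint passes its speed limit or range.

## Working session

There is one attempt and no reset: what is moved stays moved. The work goes in short steps, Python scripts to look and compute and a tool call to move; the robot and the scene stay as the last step left them, time stands still between calls to the robot, and variables do not carry over. Pictures are saved under pics/ and viewed, at most 11 in all, crops included, and the job is handed in when it is done.

Besides the shell and the picture viewer there is one more tool, called after "Call:" as name(argument=value, ...) on one line, values as JSON. arm_command: Moves the arm, as the interface text tells. Its arguments: {"type":"object","properties":{"increments":{"type":"array"},"squeeze":{"type":"number"}},"required":["increments"]}

```bash
mkdir -p pics; cat > h.py <<'E'
import numpy as np, cv2
from workcell import state, camera, hand_in
from scipy.spatial.transform import Rotation as Ro
def cloud(c, pose=None):
    z=c["z_map"]; v,u=np.mgrid[0:420,0:560]
    P=np.stack([(u-c["cx"])/c["fx"]*z,(v-c["cy"])/c["fy"]*z,z],-1)
    if "R" in c and c.get("R") is not None: return (P-np.array(c["t"]))@np.array(c["R"])
    M=np.array(c["mount"]); P=P@M[:3,:3].T+M[:3,3]
    return P@Ro.from_quat(pose["eef_rot"]).as_matrix().T+np.array(pose["eef_pos"])
def save(c,n,crop=None):
    im=cv2.cvtColor(c["image"],cv2.COLOR_RGB2BGR)
    cv2.imwrite("pics/"+n+".png",im)
E
python3 - <<'E'
from h import *
s=state(); print(s)
for n in("top","scene"):
    c=camera(n); save(c,n); np.savez(n+".npz",P=cloud(c),im=c["image"])
    print(n,c["fx"],c["R"],c["t"])
E
```

```text
{'clock': 0.0, 'joints': array([-1.35570727e+00,  9.18906285e-02,  1.23190791e+00,  8.60310364e-06,
        1.81981553e+00, -5.66941185e-02]), 'qd': array([ 3.75882288e-04,  1.13621785e-03, -6.80329732e-04, -6.66940161e-05,
       -1.13670736e-03, -2.01012102e-03]), 'joint_efforts': array([-1.53802480e-04, -4.58724833e+01, -4.18028677e+01, -1.40490779e-04,
        1.15910554e-02,  2.22456566e-05]), 'eef_pos': array([ 161.016365  , -577.71079436,  241.11940071]), 'eef_rot': array([ 9.90780289e-01,  1.35474712e-01, -7.58051945e-05, -1.00787232e-03]), 'contact_force': array([-0.5524254 ,  0.88226209,  0.85260524]), 'moment': array([ 0.00250059, -0.00334911,  0.01191146]), 'grasp_force': 0.0, 'gripper_width': 0.9992495274103363}
top 417.737366315887 [[ 0.03810518 -0.99926337  0.00455114]
 [-0.97634531 -0.03820051 -0.21281576]
 [ 0.21283285  0.0036659  -0.97708175]] [ -13.99754081  573.30086867 1161.55761588]
scene 439.6053096799277 [[ 0.63374083  0.7735398   0.00295512]
 [ 0.48844026 -0.39719809 -0.77695546]
 [-0.5998322   0.4938318  -0.62954863]] [-380.00076652 -210.73236701 1588.26316967]
```

View pics/top.png

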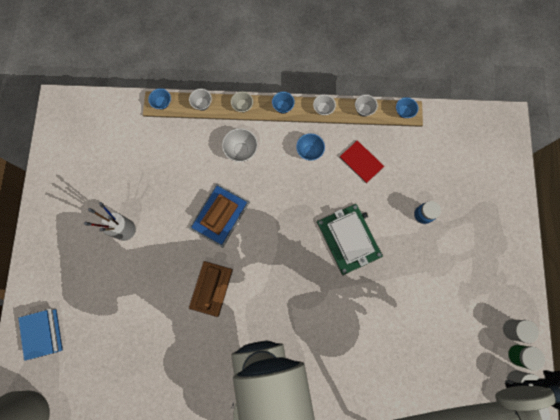

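View pics/scene.png

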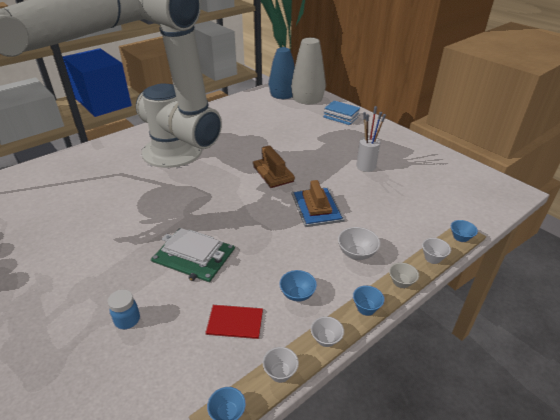

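The top view shows the pad with the small stamp at (219,213), the jig with the white tile at (350,239), the big decoy stamp at (211,288) and the red decoy tile at (361,161). Next I measure the grip and the tile from depth.

```bash
python3 - <<'E'
from h import *
d=np.load("top.npz"); P=d["P"]; im=d["im"].astype(int)
def rect(m,name):
    p=P[m]; r=cv2.minAreaRect(p[:,:2].astype(np.float32)); print(name,len(p),np.round(r[0],1),np.round(r[1],1),round(r[2],1),"z",np.median(p[:,2]).round(1))
v,u=np.mgrid[0:420,0:560]
n1=(abs(u-219)<30)&(abs(v-213)<35); n2=(abs(u-350)<35)&(abs(v-239)<38)
z=P[...,2]
rect(n1&(z>60)&(z<85),"grip"); rect(n1&(z>22)&(z<85),"stamp")
rect(n1&(im[...,2]>im[...,0]+30)&(z>6)&(z<20),"pad")
w=(im.min(-1)>150)
m=cv2.erode((n2&w&(z>38)&(z<52)).astype(np.uint8),np.ones((3,3)))
k,l,st,ce=cv2.connectedComponentsWithStats(m); i=1+st[1:,4].argmax(); rect(l==i,"tile(eroded)")
rect(n2&(im[...,1]>im[...,0]+15)&(z>5),"base green")
E
```

```text
grip 280 [563.4 179.5] [27.1 89.4] 60.8 z 71.2
stamp 806 [564.  179.2] [ 68.9 108.2] 60.2 z 33.5
pad 888 [565.9 180.2] [108.8 153.1] 62.9 z 11.8
tile(eroded) 842 [ 508.4 -218.8] [110.1  74.7] 25.9 z 44.3
base green 919 [ 459.  -120.1] [176.3 351.8] 26.5 z 12.3
```

Call:
arm_command(increments=[0,0,-8.4,3.38,-3.55,0,8.5,0,0,-8.4,3.86,-3.02,0,8.5,0,0,-8.4,4.26,-2.42,0,8.5,0,0,-8.4,4.57,-1.78,0,8.5,0,0,-8.4,4.78,-1.09,0,8.5])

```text
clock: 0.6
eef_pos: [276.5, -359.7, 241.7]
eef_rot: [0.875, 0.484, 0.0, -0.0]
contact_force: [1.3, -0.8, 0.2]
gripper_width: 0.994
grasp_force: 0.0
```

Call:
arm_command(increments=[0,0,-8.4,4.89,-0.38,0,8.5,0,0,-8.4,4.89,0.34,0,8.5,0,0,-8.4,4.79,1.05,0,8.5,0,0,-8.4,4.58,1.73,0,8.5,0,0,-8.4,4.28,2.39,0,8.5])

```text
clock: 1.1
eef_pos: [391.4, -143.2, 242.1]
eef_rot: [0.643, 0.765, 0.0, 0.0]
contact_force: [1.2, -1.0, 0.4]
gripper_width: 0.991
grasp_force: 0.0
```

Call:
arm_command(increments=[0,0,-8.4,3.89,2.99,0,8.5,0,0,-8.4,3.41,3.52,0,8.5,0,0,-8.4,2.86,3.98,0,8.5,0,0,-8.4,2.24,4.36,0,8.5,0,0,-8.4,1.58,4.64,0,8.5])

```text
clock: 1.6
eef_pos: [506.5, 73.5, 241.9]
eef_rot: [0.326, 0.945, -0.0, -0.0]
contact_force: [0.6, -0.9, -0.1]
gripper_width: 0.997
grasp_force: 0.0
```

Call:
arm_command(increments=[0,0,-8.4,0.89,4.82,0,8.5,0,0,0,0.2,4.9,0,8.5,0,0,0,0,0,0,8.5,0,0,0,0,0,0,8.5])

```text
clock: 2.0
eef_pos: [551.7, 158.9, 240.7]
eef_rot: [0.258, 0.966, -0.001, -0.001]
contact_force: [-0.4, 0.2, -0.2]
gripper_width: 0.993
grasp_force: 0.0
```

```bash
python3 - <<'E'
from h import *
s=state(); c=camera("wrist"); save(c,"w1"); print(s["clock"],s["joints"],s["eef_pos"],s["eef_rot"],c["mount"],c["fx"])
P=cloud(c,s); z=P[...,2]; im=c["image"].astype(int); np.savez("w1.npz",P=P,im=im)
for n,m in(("grip",(z>60)&(z<85)),("stamp",(z>24)&(z<85))):
    m=m&(np.hypot(P[...,0]-563,P[...,1]-180)<75)
    p=P[m]; r=cv2.minAreaRect(p[:,:2].astype(np.float32)); print(n,len(p),r,np.median(p[:,2]),Ro.from_quat(s["eef_rot"]).as_matrix()[:,0])
E
```

```text
2.0 [ 2.21311836e-01  2.34967324e-02  1.30356290e+00 -3.62405169e-04
  1.81752149e+00 -8.27348450e-01] [551.72936786 158.86881317 240.74583132] [ 2.58154739e-01  9.66102410e-01 -8.48880827e-04 -1.24218723e-03] [[-8.15787492e-04 -9.56756992e-01 -2.90887250e-01  7.38972649e+01]
 [ 9.99999647e-01 -7.21507412e-04 -4.31369686e-04 -3.08885189e-01]
 [ 2.02838656e-04 -2.90887499e-01  9.56757243e-01 -1.31952616e+02]
 [ 0.00000000e+00  0.00000000e+00  0.00000000e+00  1.00000000e+00]] 310.25546753438
grip 2240 ((564.3153686523438, 180.5902099609375), (26.1329288482666, 88.76927947998047), 60.42643356323242) 72.1307584591971 [-0.86670918  0.49880994  0.00196187]
stamp 5713 ((565.3146362304688, 179.97628784179688), (68.0003890991211, 108.50426483154297), 60.45208740234375) 33.570700105611536 [-0.86670918  0.49880994  0.00196187]
```

View pics/w1.png

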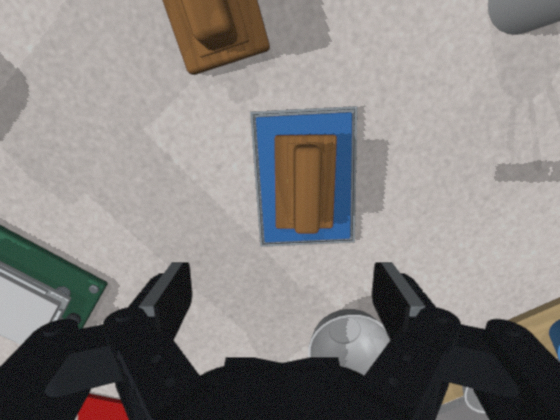

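The wrist view confirms the small stamp on the pad: the grip centre is at about (306,187) and square to the tool. The bowl at (348,345) is clear, so I descend.

Call:
arm_command(increments=[0,0,-0.35,-0.05,2.5,3.0,8.5,0,0,0,0,0,4.5,8.5,0,0,0,0,0,4.5,8.5,0,0,0,0,0,4.5,8.5,0,0,0,0,0,2.0,8.5])

```text
clock: 2.55
eef_pos: [562.2, 177.0, 52.7]
eef_rot: [0.257, 0.966, -0.002, -0.003]
contact_force: [-0.1, 0.1, -0.4]
gripper_width: 0.994
grasp_force: 0.0
```

Call:
arm_command(increments=[0,0,0,0,0,0.7,8.5,0,0,0,0,0,0,8.5,0,0,0,0,0,0,8.5])

```text
clock: 2.85
eef_pos: [566.0, 179.0, 52.9]
eef_rot: [0.257, 0.967, 0.001, 0.002]
contact_force: [0.8, 0.1, 0.3]
gripper_width: 0.992
grasp_force: 0.0
```

```bash
python3 - <<'E'
from h import *
s=state(); c=camera("wrist"); save(c,"w2"); print(s["eef_pos"],s["contact_force"],s["moment"])
P=cloud(c,s); z=P[...,2]
m=(z>64)&(z<80)&(np.hypot(P[...,0]-564,P[...,1]-180)<60)&(abs((P[...,:2]-s["eef_pos"][:2])@np.array([.499,.867]))<25)
p=P[m]; r=cv2.minAreaRect(p[:,:2].astype(np.float32)); print(len(p),r,np.median(p[:,2]))
E
```

```text
[565.96905694 179.04874492  52.89003962] [0.79560018 0.07814422 0.28044369] [-0.01908973 -0.03492147 -0.0072085 ]
10585 ((560.2713012695312, 182.95635986328125), (26.161273956298828, 80.75843048095703), 60.55311965942383) 72.14089542076006
```

View pics/w2.png

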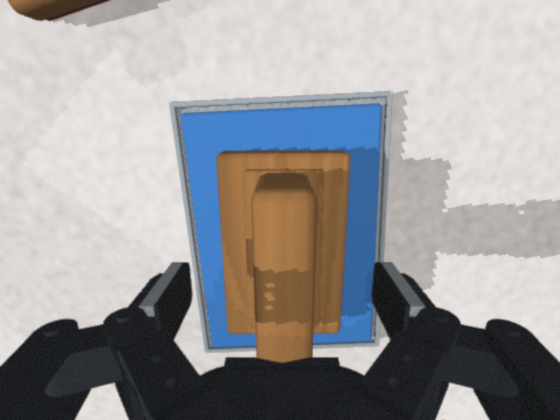

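Call:
arm_command(increments=[0,0,0,0.2,0.05,0.4,8.5,0,0,0,0,0,0,8.5,0,0,0,0,0,0,8.5,0,0,0,0,0,0,4.0,0,0,0,0,0,0,4.0], squeeze=70)

```text
clock: 3.4
eef_pos: [563.4, 181.0, 46.4]
eef_rot: [0.256, 0.967, 0.0, 0.0]
contact_force: [0.1, -0.2, -0.6]
gripper_width: 0.688
grasp_force: 0.0
```

Call:
arm_command(increments=[0,0,0,0,0,0,2.0,0,0,0,0,0,0,1.5,0,0,0,0,0,0,1.0,0,0,0,0,0,0,1.0,0,0,0,0,0,0,1.0])

```text
clock: 3.9
eef_pos: [563.5, 180.9, 46.5]
eef_rot: [0.256, 0.967, 0.0, 0.0]
contact_force: [0.5, -0.6, 1.0]
gripper_width: 0.297
grasp_force: 69.4
```

```bash
python3 - <<'E'
from h import *
s=state(); print(s)
E
```

```text
{'clock': 3.9, 'joints': array([ 2.53193472e-01,  1.19236340e-01,  1.54939127e+00,  1.93238196e-05,
        1.47247541e+00, -7.99669654e-01]), 'qd': array([ 0.00013091, -0.00021773, -0.00057972, -0.0006029 , -0.00260086,
        0.00085422]), 'joint_efforts': array([-1.34467199e-01, -4.51138401e+01, -3.96098721e+01, -6.67137606e-02,
        1.76886362e-01, -1.24922990e-03]), 'eef_pos': array([563.49213464, 180.92781428,  46.46617764]), 'eef_rot': array([2.56082655e-01, 9.66654858e-01, 1.28356823e-04, 2.08691486e-04]), 'contact_force': array([ 0.50298599, -0.61096314,  0.97141601]), 'moment': array([ 0.08484426, -0.09108303, -0.01788948]), 'grasp_force': 69.39206957817078, 'gripper_width': 0.29734791388120435}
```

Call:
arm_command(increments=[0,0,0,0,0,-1.0,1.0,0,0,0,0,0,-3.0,1.0,0,0,0,0,0,-4.5,1.0,0,0,0,0,0,-4.5,1.0,0,0,0,0,0,-2.5,1.0])

```text
clock: 4.4
eef_pos: [563.9, 181.0, 206.3]
eef_rot: [0.256, 0.967, 0.001, 0.002]
contact_force: [-0.3, 0.7, -2.1]
gripper_width: 0.296
grasp_force: 69.1
```

Call:
arm_command(increments=[0,0,8.3,-0.55,-3.16,0,1.0,0,0,8.3,-1.0,-3.05,0,1.0,0,0,8.3,-1.43,-2.87,0,1.0,0,0,8.3,-1.83,-2.64,0,1.0,0,0,8.3,-2.19,-2.34,0,1.0])

```text
clock: 4.9
eef_pos: [508.0, 28.8, 201.3]
eef_rot: [0.584, 0.812, -0.0, -0.0]
contact_force: [-0.1, -0.4, -3.4]
gripper_width: 0.298
grasp_force: 69.7
```

Call:
arm_command(increments=[0,0,8.3,-2.51,-2.0,0,1.0,0,0,8.3,-2.77,-1.62,0,1.0,0,0,8.3,-2.98,-1.2,0,1.0,0,0,8.3,-3.12,-0.76,0,1.0,0,0,8.3,-3.2,-0.3,0,1.0])

```text
clock: 5.4
eef_pos: [453.7, -122.2, 201.4]
eef_rot: [0.834, 0.552, -0.0, -0.0]
contact_force: [0.1, -0.4, -2.5]
gripper_width: 0.295
grasp_force: 69.7
```

Call:
arm_command(increments=[0,0,8.3,-3.21,0.16,0,1.0,0,0,8.3,-3.15,0.62,0,1.0,0,0,8.3,-3.03,1.07,0,1.0,0,0,8.3,-2.84,1.5,0,1.0,0,0,8.3,-2.59,1.89,0,1.0])

```text
clock: 5.9
eef_pos: [399.4, -273.2, 201.4]
eef_rot: [0.975, 0.22, -0.0, -0.0]
contact_force: [0.8, -0.4, -3.1]
gripper_width: 0.292
grasp_force: 69.7
```

Call:
arm_command(increments=[0,0,0,0,0,0,1.0,0,0,0,0,0,0,1.0,0,0,0,0,0,0,1.0])

```text
clock: 6.2
eef_pos: [400.5, -271.5, 201.3]
eef_rot: [0.975, 0.224, 0.0, -0.0]
contact_force: [0.4, -0.1, -2.3]
gripper_width: 0.296
grasp_force: 69.6
```

```bash
python3 - <<'E'
from h import *
s=state(); c=camera("wrist"); save(c,"w3"); print(s["eef_pos"],s["eef_rot"],s["contact_force"],s["moment"],s["gripper_width"])
P=cloud(c,s); np.savez("w3.npz",P=P,im=c["image"],pos=s["eef_pos"],rot=s["eef_rot"])
z=P[...,2];im=c["image"].astype(int)
near=np.hypot(P[...,0]-508,P[...,1]+219)<90
for n,m in(("tile",(z>40)&(z<49)),("bed+tile",(z>30)&(z<49))):
    m=cv2.morphologyEx((m&near).astype(np.uint8),cv2.MORPH_OPEN,np.ones((5,5)))
    k,l,st,ce=cv2.connectedComponentsWithStats(m); i=1+st[1:,4].argmax(); p=P[l==i]
    print(n,st[i],cv2.minAreaRect(p[:,:2].astype(np.float32)),np.median(p[:,2]))
E
```

```text
[ 400.49393981 -271.50871828  201.30619903] [ 9.74503216e-01  2.24373286e-01  3.30649661e-05 -3.31992076e-04] [ 0.36621072 -0.13036666 -2.32571832] [-0.00615404  0.02159667  0.00300547] 0.296082502078365
tile [  229     0   103   130 12132] ((501.0898742675781, -222.0275421142578), (101.8353042602539, 84.91349792480469), 25.854663848876953) 44.34984469155732
bed+tile [  221     0   112   158 14838] ((489.23040771484375, -224.6436309814453), (130.79220581054688, 92.19027709960938), 26.49064064025879) 44.13808252432993
```

View pics/w3.png

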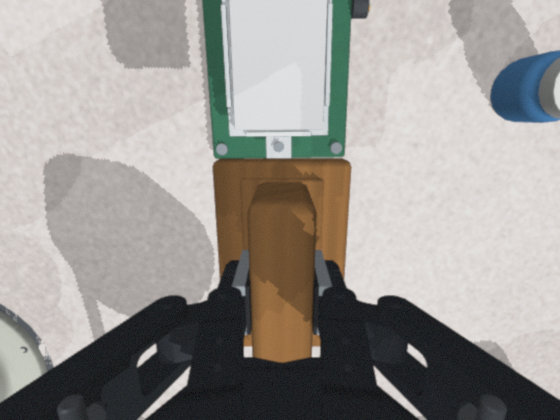

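The near half of the tile shows (cols 229–328, near edge at row about 131) but its far end is cut off. I'll back off a little to see all of it, and measure the held mount in the same frame.

Call:
arm_command(increments=[0,0,0,-2.0,0,-3.5,1.0,0,0,0,-2.0,0,-3.5,1.0,0,0,0,0,0,0,1.0,0,0,0,0,0,0,1.0,0,0,0,0,0,0,1.0])

```text
clock: 6.75
eef_pos: [364.7, -288.8, 269.8]
eef_rot: [0.975, 0.224, -0.0, -0.001]
contact_force: [0.4, -0.4, -3.0]
gripper_width: 0.295
grasp_force: 70.2
```

```bash
python3 - <<'E'
from h import *
s=state(); c=camera("wrist"); save(c,"w4"); print(s["eef_pos"],s["eef_rot"])
P=cloud(c,s); np.savez("w4.npz",P=P,im=c["image"],pos=s["eef_pos"],rot=s["eef_rot"])
z=P[...,2]
R=Ro.from_quat(s["eef_rot"]).as_matrix(); T=(P-s["eef_pos"])@R
near=np.hypot(P[...,0]-508,P[...,1]+219)<100
m=((z>40)&(z<60)&near).astype(np.uint8); m=cv2.morphologyEx(m,cv2.MORPH_OPEN,np.ones((3,3)))
k,l,st,ce=cv2.connectedComponentsWithStats(m); i=1+st[1:,4].argmax(); p=P[l==i]
print("tile",st[i],cv2.minAreaRect(p[:,:2].astype(np.float32)),np.median(p[:,2])); 
t=T[l==i]; print("tool frame",np.percentile(t,[.5,99.5],axis=0).round(1))
h=(T[...,2]>5)&(T[...,2]<30)&(abs(T[...,0])<70)&(abs(T[...,1])<45)&(z>0)&(c["z_map"]<260)
t=T[h]; print("mount pts",len(t),np.percentile(t,[.5,50,99.5],axis=0).round(1)); 
for lo,hi in((20,35),(35,50)):
    q=t[(t[:,0]>lo)&(t[:,0]<hi)]; print(lo,q[:,1].min(),q[:,1].max())
q=t[abs(t[:,1])>20];print(q[:,0].max()); a=t[(t[:,1]>20)][:,0].max(),t[t[:,1]<-20][:,0].max(); print(a)
E
```

```text
[ 364.65878442 -288.81063965  269.78708854] [ 9.74545731e-01  2.24186311e-01 -4.46827165e-04 -9.56941361e-04]
tile [ 239    0   85   89 6895] ((492.707275390625, -226.44699096679688), (82.95913696289062, 85.03606414794922), 25.810543060302734) 44.34472382059474
tool frame [[101.2 -41.5 223.3]
 [183.4  40.9 228.3]]
mount pts 8970 [[-51.7 -33.4   6.2]
 [ 36.4  -0.   16.1]
 [ 52.5  33.7  26.7]]
20 -33.92515765688124 34.18255319640699
35 -33.91860572098602 34.18636423445413
52.63156623385448
(np.float64(52.63156623385448), np.float64(52.56441284022653))
```

View pics/w4.png

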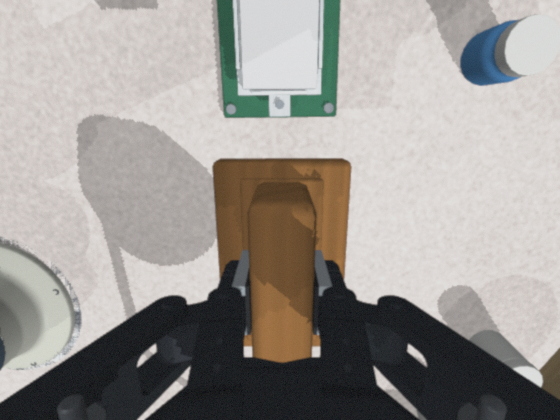

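The tile slid further up the frame (near edge at row about 90, cols 240–322), but the near edge and both sides are clear, so I fit to those.

```bash
python3 - <<'E'
from h import *
for n in("w3","w4"):
    d=np.load(n+".npz"); P=d["P"]; R=Ro.from_quat(d["rot"]).as_matrix(); T=(P-d["pos"])@R; z=P[...,2]
    near=np.hypot(P[...,0]-508,P[...,1]+219)<100
    for th in(42.3,42.8):
        m=((z>th)&(z<47)&near).astype(np.uint8); m=cv2.morphologyEx(m,cv2.MORPH_OPEN,np.ones((5,5)))
        k,l,st,ce=cv2.connectedComponentsWithStats(m); i=1+st[1:,4].argmax(); m=l==i
        rows=np.where(m.any(1))[0]; A=[];B=[]
        for r in rows[3:-8]:
            c=np.where(m[r])[0]; A.append(T[r,c[0],:2]);B.append(T[r,c[-1],:2])
        C=[]
        for c in np.where(m.any(0))[0][8:-8]:
            r=np.where(m[:,c])[0][-1]; C.append(T[r,c,:2])
        A,B,C=map(np.array,(A,B,C))
        fa=np.polyfit(A[:,0],A[:,1],1);fb=np.polyfit(B[:,0],B[:,1],1);fc=np.polyfit(C[:,1],C[:,0],1)
        print(n,th,"width",np.median(B[:,1]-A[:,1]) ,"slopes deg",np.degrees([fa[0],fb[0],-fc[0]]).round(2),"ymid",(np.median(A[:,1])+np.median(B[:,1]))/2,"near x",np.median(C[:,0]))
        yaw=np.degrees(np.arctan2(R[1,0],R[0,0]));g=np.mean([fa[0],fb[0]])
        ctr=np.array([np.median(C[:,0])+60, 0,0]); xm=np.median(A[:,0]); ctr[1]=(np.median(A[:,1])+np.median(B[:,1]))/2+g*(ctr[0]-xm)
        ctr[2]=0; print("  centre tool",ctr,"world",(R@ctr+d["pos"])[:2],"tile yaw",yaw-np.degrees(g))
        h=(T[...,2]>5)&(T[...,2]<30)&(abs(T[...,1])>20)&(abs(T[...,1])<31)&(abs(T[...,0]-37)<13)
        q=T[h]; print("  mount plane",np.linalg.lstsq(np.c_[q[:,:2],np.ones(len(q))],q[:,2],rcond=None)[0])
E
```

```text
w3 42.3 width 78.75273389737532 slopes deg [-0.16 -0.01  0.08] ymid -2.62283526487424 near x 61.23152992582686
  centre tool [121.23152993  -2.6298181    0.        ] world [ 508.36902896 -216.12853977] tile yaw 26.015173570468413
  mount plane [ 1.77426301e-03 -2.82499922e-03  1.60275858e+01]
w3 42.8 width 78.66161434579342 slopes deg [-0.07  0.55  0.23] ymid -2.563344543370537 near x 61.23807943125318
  centre tool [121.23807943  -2.54314783   0.        ] world [ 508.41282036 -216.20361934] tile yaw 25.691968523057167
  mount plane [ 1.77426301e-03 -2.82499922e-03  1.60275858e+01]
w4 42.3 width 78.48774888859924 slopes deg [0.23 0.05 0.05] ymid -2.0209235927554445 near x 101.18784812889423
  centre tool [161.18784813  -1.98398137   0.        ] world [ 508.77720814 -216.59337022] tile yaw 25.768685698926145
  mount plane [ 3.19817678e-03 -1.28475895e-03  1.59927890e+01]
w4 42.8 width 77.56748161230679 slopes deg [-0.23 -1.64 -0.23] ymid -2.063526255349771 near x 101.20235814529916
  centre tool [161.20235815  -2.305754     0.        ] world [ 508.64965825 -216.29760214] tile yaw 26.845466753737163
  mount plane [ 3.19817678e-03 -1.28475895e-03  1.59927890e+01]
```

Call:
arm_command(increments=[0,0,0,4.0,-0.05,0,1.0,0,0,0,4.0,-0.05,0,1.0,0,0,0,4.1,-0.05,0,1.0,0,0,0,4.05,-0.07,1.0,1.0,0,0,0,0,0,4.0,1.0])

```text
clock: 7.3
eef_pos: [513.6, -214.6, 222.7]
eef_rot: [0.974, 0.226, 0.003, 0.001]
contact_force: [-0.7, -0.4, -3.5]
gripper_width: 0.292
grasp_force: 70.0
```

Call:
arm_command(increments=[0,0,0,0,0,4.5,1.0,0,0,0,0,0,4.5,1.0,0,0,0,0,0,2.0,1.0,0,0,0,0,0,0,1.0,0,0,0,0,0,0,1.0])

```text
clock: 7.8
eef_pos: [508.6, -216.8, 110.8]
eef_rot: [0.975, 0.224, -0.001, -0.001]
contact_force: [-0.4, -0.2, -2.3]
gripper_width: 0.296
grasp_force: 69.7
```

Call:
arm_command(increments=[0,0,0,0,0,0,1.0,0,0,0,0,0,0,1.0])

```text
clock: 8.0
eef_pos: [509.8, -217.8, 113.6]
eef_rot: [0.975, 0.224, 0.001, 0.001]
contact_force: [-0.6, -0.3, -2.5]
gripper_width: 0.294
grasp_force: 69.7
```

```bash
python3 - <<'E'
from h import *
s=state(); c=camera("wrist"); save(c,"w5"); print(s)
P=cloud(c,s); R=Ro.from_quat(s["eef_rot"]).as_matrix(); T=(P-s["eef_pos"])@R; z=P[...,2]
m=(z>42.3)&(z<47)&(T[...,0]>40)&(T[...,0]<75)&(abs(T[...,1])<50); t=T[m]; print(len(t),np.percentile(t,[1,99],axis=0).round(1), np.median(z[m]))
c2=camera("scene"); save(c2,"s2")
im=cv2.imread("pics/s2.png"); uv=lambda X:(lambda p:(p[0]/p[2]*c2["fx"]+c2["cx"],p[1]/p[2]*c2["fy"]+c2["cy"]))(c2["R"]@np.array(X,float)+c2["t"])
u,v=map(int,uv([508,-217,50])); a=cv2.imread("pics/w5.png"); b=im[max(0,v-60):v+60,max(0,u-80):u+80]; b=cv2.resize(b,(400,300),interpolation=cv2.INTER_CUBIC); a=cv2.resize(a,(400,300))
cv2.imwrite("pics/j1.png",np.hstack([a,b]))
E
```

```text
{'clock': 8.0, 'joints': array([-4.65101538e-01, -2.19065330e-02,  1.57393686e+00,  3.49589388e-05,
        1.58582198e+00,  6.54865920e-01]), 'qd': array([-0.00270464,  0.0002586 ,  0.00726027,  0.00046923, -0.0023644 ,
        0.00181443]), 'joint_efforts': array([ 5.66692860e-02, -4.14334416e+01, -4.24787772e+01,  2.45148709e-03,
       -2.09028993e-03,  3.69242534e-04]), 'eef_pos': array([ 509.77326354, -217.76002943,  113.61016146]), 'eef_rot': array([0.97469979, 0.22351023, 0.00145288, 0.00117771]), 'contact_force': array([-0.57908522, -0.25158831, -2.54363988]), 'moment': array([-0.00037728,  0.00650343, -0.02951518]), 'grasp_force': 69.69862103462219, 'gripper_width': 0.2938171180008789}
2395 [[ 47.3 -41.7  68. ]
 [ 62.4  36.2  71.2]] 44.296064477563334
```

View pics/j1.png

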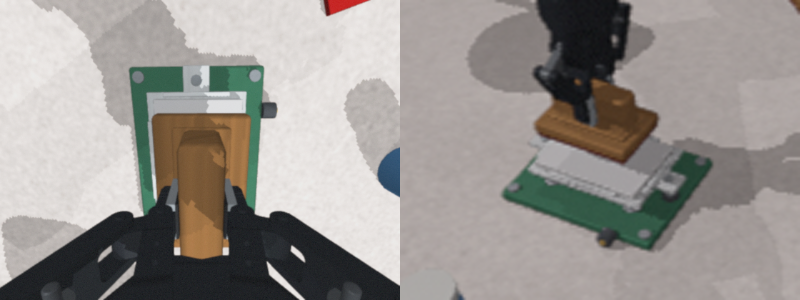

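The stamp is above the tile and roughly centred, with a tile strip showing beyond the mount's far edge. The far-edge reading disagrees with the earlier near-edge one by about 4 mm, so I take one more settled look at the profiles.

Call:
arm_command(increments=[0,0,0,0,0,0,1.0,0,0,0,0,0,0,1.0,0,0,0,0,0,0,1.0])

```text
clock: 8.4
eef_pos: [508.8, -217.4, 111.4]
eef_rot: [0.975, 0.223, 0.0, 0.0]
contact_force: [0.7, -0.1, -2.3]
gripper_width: 0.297
grasp_force: 69.7
```

```bash
python3 - <<'E'
from h import *
s=state(); c=camera("wrist"); print(s["eef_pos"],s["eef_rot"])
P=cloud(c,s); R=Ro.from_quat(s["eef_rot"]).as_matrix(); T=(P-s["eef_pos"])@R; z=P[...,2]; im=c["image"]
save(c,"w6"); np.savez("w6.npz",P=P,im=im,pos=s["eef_pos"],rot=s["eef_rot"])
for u in(265,295):
    print("col",u); 
    for v in range(120,165,2): print(v,T[v,u,:2].round(1),z[v,u].round(1),im[v,u].tolist())
v=150; print("row",v)
for u in list(range(196,226,2))+list(range(336,362,2)): print(u,T[v,u,:2].round(1),z[v,u].round(1),im[v,u].tolist())
d=np.load("w3.npz"); R=Ro.from_quat(d["rot"]).as_matrix(); T=(d["P"]-d["pos"])@R
print("w3")
for v in range(120,142,2): print(v,T[v,265,:2].round(1),d["P"][v,265,2].round(1),d["im"][v,265].tolist())
a=cv2.imread("pics/w6.png")[110:250,180:380]; cv2.imwrite("pics/w6c.png",cv2.resize(a,(800,560),interpolation=cv2.INTER_CUBIC))
E
```

```text
[ 508.78632105 -217.38179763  111.40695097] [9.74717778e-01 2.23439572e-01 8.57391738e-05 6.22561009e-05]
col 265
120 [ 70.3 -10.3] 36.0 [163, 167, 171]
122 [ 69.1 -10.2] 37.5 [164, 167, 170]
124 [ 67.8 -10.4] 35.8 [165, 169, 171]
126 [ 66.5 -10.4] 35.3 [161, 164, 166]
128 [ 65.5 -10.1] 42.1 [174, 179, 181]
130 [ 64.2 -10.2] 40.5 [179, 184, 188]
132 [ 63.  -10.2] 40.5 [170, 174, 176]
134 [ 61.6 -10.4] 37.4 [154, 156, 157]
136 [ 60.2 -10.5] 35.9 [165, 169, 171]
138 [ 59.6 -10. ] 44.7 [165, 167, 168]
140 [ 58.4 -10. ] 45.1 [172, 174, 175]
142 [ 57.1 -10.1] 44.0 [172, 173, 175]
144 [ 55.8 -10.2] 43.4 [171, 172, 175]
146 [ 54.6 -10.2] 44.1 [172, 173, 174]
148 [ 53.3 -10.2] 43.5 [172, 173, 176]
150 [ 52.1 -10.2] 44.1 [169, 170, 173]
152 [ 50.9 -10.2] 44.4 [170, 171, 173]
154 [ 49.5 -10.3] 43.5 [174, 174, 175]
156 [ 48.2 -10.3] 43.5 [172, 173, 175]
158 [52.3 -8.2] 84.1 [134, 125, 119]
160 [52.4 -7.8] 91.9 [99, 73, 49]
162 [51.8 -7.7] 94.7 [118, 83, 50]
164 [51.  -7.7] 95.7 [128, 95, 59]
col 295
120 [69.9 10. ] 12.4 [86, 109, 98]
122 [68.5 10. ] 12.9 [85, 109, 98]
124 [67.1 10. ] 12.1 [84, 
[... 1520 characters left out ...]
.2 [131, 155, 144]
348 [48.6 49.3] 12.3 [68, 128, 100]
350 [48.7 50.7] 12.6 [65, 123, 97]
352 [48.7 52.2] 12.5 [68, 127, 100]
354 [48.6 53.7] 12.1 [71, 126, 100]
356 [48.7 54.9] 13.3 [70, 127, 101]
358 [48.6 56.7] 12.0 [68, 124, 100]
360 [48.6 58.2] 12.1 [65, 123, 97]
w3
120 [ 69.1 -14.4] 44.4 [220, 222, 223]
122 [ 67.3 -14.4] 44.4 [221, 222, 224]
124 [ 65.6 -14.5] 43.8 [221, 221, 223]
126 [ 63.9 -14.5] 44.0 [220, 222, 223]
128 [ 62.1 -14.5] 43.9 [219, 221, 221]
130 [ 60.1 -14.9] 37.4 [171, 173, 176]
132 [ 58.5 -14.7] 41.5 [200, 208, 210]
134 [ 56.6 -14.8] 40.3 [224, 225, 228]
136 [ 53.1 -16.2] 12.7 [154, 164, 164]
138 [ 51.  -16.3] 11.4 [113, 129, 123]
140 [ 48.9 -16.4] 10.3 [114, 143, 130]
```

View pics/w6c.png

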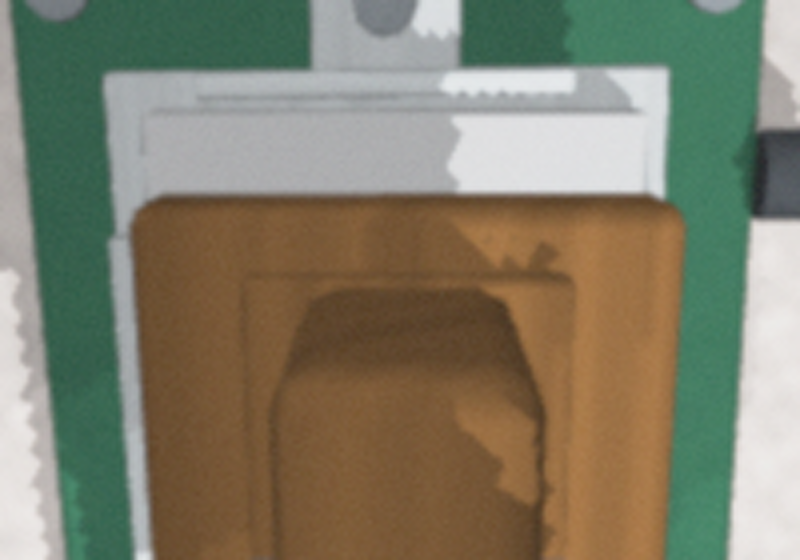

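The enlarged view shows the tile's far edge at crop row about 111 (tool x = 60.0) and its sides at tool y = -41.9 and +38.0. The centre is therefore at tool (0, -1.9), against the stamp centre at (-1.0, 0.1), and it is square. I shift +1 and -2 mm and go down.

Call:
arm_command(increments=[0,0,0,0.1,-0.2,1.0,1.0,0,0,0,0,0,1.0,1.0,0,0,0,0,0,0.8,1.0,0,0,0,0,0,0,1.0,0,0,0,0,0,0,1.0], squeeze=90)

```text
clock: 8.95
eef_pos: [508.5, -215.0, 82.7]
eef_rot: [0.975, 0.223, -0.0, -0.0]
contact_force: [0.6, 0.0, -2.1]
gripper_width: 0.297
grasp_force: 89.8
```

Call:
arm_command(increments=[0,0,0,0,0,0,1.0,0,0,0,0,0,0,1.0])

```text
clock: 9.15
eef_pos: [509.1, -215.3, 83.9]
eef_rot: [0.975, 0.223, 0.0, 0.0]
contact_force: [0.2, -0.4, -2.7]
gripper_width: 0.294
grasp_force: 89.8
```

Call:
arm_command(increments=[0,0,0,0,0,0.3,1.0,0,0,0,0,0,0.2,1.0,0,0,0,0,0,0.1,1.0,0,0,0,0,0,0.1,1.0,0,0,0,0,0,0,1.0])

```text
clock: 9.65
eef_pos: [508.9, -215.2, 76.8]
eef_rot: [0.975, 0.223, 0.0, 0.0]
contact_force: [-1.1, -0.2, 1.4]
gripper_width: 0.293
grasp_force: 90.7
```

Call:
arm_command(increments=[0,0,0,0,0,0.1,1.0,0,0,0,0,0,0.1,1.0,0,0,0,0,0,0.1,1.0,0,0,0,0,0,0,1.0])

```text
clock: 10.05
eef_pos: [508.9, -215.2, 73.5]
eef_rot: [0.975, 0.223, 0.0, 0.0]
contact_force: [-1.3, 0.8, 4.1]
gripper_width: 0.292
grasp_force: 90.8
```

Call:
arm_command(increments=[0,0,0,0,0,0.1,1.0,0,0,0,0,0,0.1,1.0,0,0,0,0,0,0,1.0])

```text
clock: 10.35
eef_pos: [508.9, -215.2, 71.4]
eef_rot: [0.975, 0.223, 0.0, 0.0]
contact_force: [-1.5, 0.6, 4.7]
gripper_width: 0.295
grasp_force: 91.0
```

Call:
arm_command(increments=[0,0,0,0,0,0.1,1.0,0,0,0,0,0,0,1.0])

```text
clock: 10.55
eef_pos: [508.9, -215.2, 70.5]
eef_rot: [0.975, 0.223, 0.0, 0.0]
contact_force: [-1.1, 0.9, 6.0]
gripper_width: 0.293
grasp_force: 91.1
```

```bash
python3 -c "
from h import *
s=state();print(s['eef_pos'],s['eef_rot'],s['contact_force'],s['moment'])"
```

```text
[ 508.93320113 -215.17089679   70.50357859] [9.74716979e-01 2.23442934e-01 2.11780185e-04 1.43123769e-04] [-1.1119197   0.90595651  6.01775922] [0.14417232 0.26852201 0.02489038]
```

Call:
arm_command(increments=[0,0,0,0,0,0.1,1.0,0,0,0,0,0,0,1.0])

```text
clock: 10.75
eef_pos: [509.0, -215.2, 69.6]
eef_rot: [0.975, 0.223, 0.0, 0.0]
contact_force: [-1.4, -0.2, 6.1]
gripper_width: 0.29
grasp_force: 91.2
```

Call:
arm_command(increments=[0,0,0,0,0,0.1,1.0,0,0,0,0,0,0,1.0])

```text
clock: 10.95
eef_pos: [508.9, -215.2, 68.7]
eef_rot: [0.975, 0.223, 0.0, 0.0]
contact_force: [-2.4, 0.6, 5.8]
gripper_width: 0.291
grasp_force: 91.3
```

Call:
arm_command(increments=[0,0,0,0,0,0.1,1.0,0,0,0,0,0,0,1.0])

```text
clock: 11.15
eef_pos: [508.9, -215.2, 67.8]
eef_rot: [0.975, 0.223, 0.0, 0.0]
contact_force: [-1.6, 1.7, 7.8]
gripper_width: 0.294
grasp_force: 91.3
```

Call:
arm_command(increments=[0,0,0,0,0,0.1,1.0,0,0,0,0,0,0,1.0])

```text
clock: 11.35
eef_pos: [508.9, -215.2, 66.9]
eef_rot: [0.975, 0.223, 0.0, 0.0]
contact_force: [-2.4, 1.5, 7.9]
gripper_width: 0.297
grasp_force: 91.4
```

Call:
arm_command(increments=[0,0,0,0,0,0.1,1.0,0,0,0,0,0,0,1.0])

```text
clock: 11.55
eef_pos: [509.0, -215.2, 66.5]
eef_rot: [0.975, 0.223, 0.0, 0.0]
contact_force: [-2.9, 1.8, 9.6]
gripper_width: 0.294
grasp_force: 92.0
```

Call:
arm_command(increments=[0,0,0,0,0,0.1,1.0,0,0,0,0,0,0,1.0])

```text
clock: 11.75
eef_pos: [509.1, -215.2, 66.4]
eef_rot: [0.975, 0.223, 0.001, 0.0]
contact_force: [-4.5, 3.2, 13.4]
gripper_width: 0.293
grasp_force: 92.5
```

```bash
python3 -c "
from h import *
s=state();print(s['eef_pos'],s['eef_rot'],s['contact_force'],s['moment'])"
```

```text
[ 509.06028982 -215.1838075    66.39048504] [9.74713163e-01 2.23458709e-01 5.38298238e-04 4.06026673e-04] [-4.52511619  3.24462849 13.3786551 ] [ 0.57348924  0.99047614 -0.05383463]
```

Call:
arm_command(increments=[0,0,0,-0.03,-0.04,0.1,1.0,0,0,0,0,0,0,1.0])

```text
clock: 11.95
eef_pos: [509.0, -215.2, 66.3]
eef_rot: [0.975, 0.223, 0.001, 0.001]
contact_force: [-5.2, 1.9, 16.8]
gripper_width: 0.288
grasp_force: 92.8
```

```bash
python3 -c "
from h import *
s=state();print(s['eef_pos'],s['eef_rot'],s['contact_force'],s['moment'])"
```

```text
[ 509.01315388 -215.15433138   66.302336  ] [9.74708149e-01 2.23477120e-01 1.10289392e-03 8.85487871e-04] [-5.16721647  1.89691469 16.83700192] [ 0.57696579  1.16674184 -0.04794705]
```

Call:
arm_command(increments=[0,0,0,-0.02,-0.01,0.04,1.0,0,0,0,0,0,0,1.0,0,0,0,0,0,0,1.0])

```text
clock: 12.25
eef_pos: [509.0, -215.1, 66.3]
eef_rot: [0.975, 0.223, 0.001, 0.001]
contact_force: [-5.5, 1.9, 17.7]
gripper_width: 0.294
grasp_force: 92.9
```

```bash
python3 - <<'E'
from h import *
s=state();print(s['eef_pos'],s['eef_rot'],s['contact_force'],s['moment'])
s=state(); c=camera("wrist"); save(c,"w7")
P=cloud(c,s); R=Ro.from_quat(s["eef_rot"]).as_matrix(); T=(P-s["eef_pos"])@R; z=P[...,2]
m=(T[...,0]>56)&(T[...,0]<60)&(abs(T[...,1])<38)&(z<48)&(z>22); q=T[m]; print("tile strip z",np.median(z[m]),"n",m.sum(),np.polyfit(q[:,1],z[m],1))
a=cv2.imread("pics/w7.png")[110:250,180:380]; cv2.imwrite("pics/w7c.png",cv2.resize(a,(800,560),interpolation=cv2.INTER_CUBIC))
E
```

```text
[ 508.96425911 -215.14868747   66.25280094] [9.74703629e-01 2.23495221e-01 1.33234467e-03 9.72766396e-04] [-5.45727963  1.90625746 17.73903254] [ 6.33069422e-01  1.15131485e+00 -8.43631926e-04]
tile strip z 31.318171274754068 n 1268 [6.71401071e-03 2.93080349e+01]
```

View pics/w7c.png

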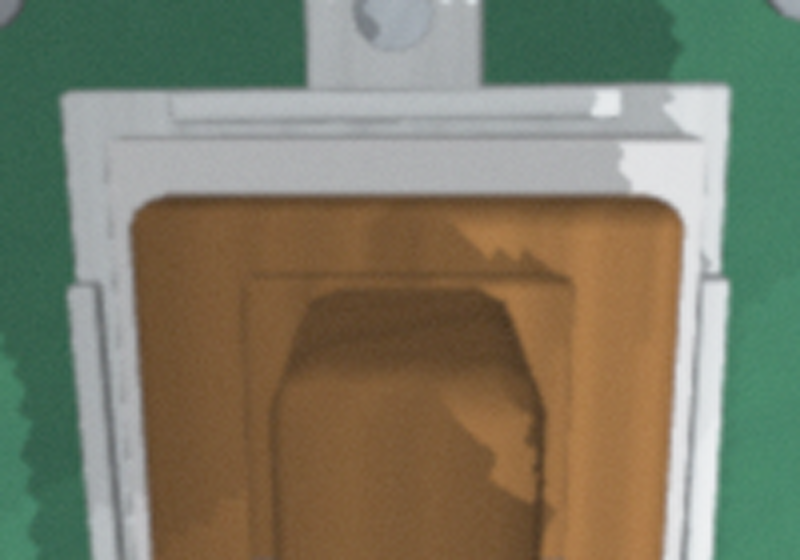

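The stamp is centred on the tile with even margins all round, and the bed is down 13 mm at about 20 N. I add a touch more and hold it there.

Call:
arm_command(increments=[0,0,0,-0.01,0,0.03,1.0,0,0,0,0,0,0,1.0,0,0,0,0,0,0,1.0,0,0,0,0,0,0,1.0,0,0,0,0,0,0,1.0])

```text
clock: 12.8
eef_pos: [509.0, -215.2, 66.2]
eef_rot: [0.975, 0.224, 0.001, 0.001]
contact_force: [-6.5, 3.0, 18.4]
gripper_width: 0.297
grasp_force: 93.0
```

Call:
arm_command(increments=[0,0,0,0,0,0,1.0,0,0,0,0,0,0,1.0,0,0,0,0,0,0,1.0,0,0,0,0,0,0,1.0,0,0,0,0,0,0,1.0])

```text
clock: 13.3
eef_pos: [509.0, -215.2, 66.2]
eef_rot: [0.975, 0.224, 0.001, 0.001]
contact_force: [-5.2, 3.8, 18.9]
gripper_width: 0.292
grasp_force: 93.0
```

Call:
arm_command(increments=[0,0,0,0,0,0,1.0,0,0,0,0,0,0,1.0,0,0,0,0,0,0,1.0,0,0,0,0,0,0,1.0])

```text
clock: 13.7
eef_pos: [509.0, -215.2, 66.2]
eef_rot: [0.975, 0.224, 0.001, 0.001]
contact_force: [-5.1, 2.4, 18.8]
gripper_width: 0.29
grasp_force: 93.0
```

Call:
arm_command(increments=[0,0,0,0.02,0.02,-0.1,1.0,0,0,0,0.02,0.02,-0.1,1.0,0,0,0,0.02,0.01,-0.1,1.0,0,0,0,0,0,-0.1,1.0,0,0,0,0,0,-0.2,1.0])

```text
clock: 14.2
eef_pos: [509.0, -215.2, 69.2]
eef_rot: [0.975, 0.223, 0.0, 0.0]
contact_force: [-2.6, 1.1, 6.6]
gripper_width: 0.298
grasp_force: 91.3
```

Call:
arm_command(increments=[0,0,0,0,0,-0.2,1.0,0,0,0,0,0,-0.2,1.0,0,0,0,0,0,-0.2,1.0,0,0,0,0,0,-0.2,1.0,0,0,0,0,0,-0.2,1.0])

```text
clock: 14.7
eef_pos: [508.9, -215.2, 78.3]
eef_rot: [0.975, 0.223, 0.0, 0.0]
contact_force: [0.7, -0.6, 0.4]
gripper_width: 0.297
grasp_force: 90.4
```

Call:
arm_command(increments=[0,0,0,0,0,-0.2,1.0,0,0,0,0,0,-0.2,1.0,0,0,0,0,0,-0.3,1.0,0,0,0,0,0,-1.0,1.0,0,0,0,0,0,-2.0,1.0])

```text
clock: 15.2
eef_pos: [507.8, -214.6, 114.3]
eef_rot: [0.975, 0.223, -0.002, -0.001]
contact_force: [0.4, -0.1, -3.2]
gripper_width: 0.294
grasp_force: 90.1
```

Call:
arm_command(increments=[0,0,0,0,0,-4.0,1.0,0,0,0,0,0,-4.0,1.0,0,0,0,0,0,-2.0,1.0,0,0,0,0,0,0,1.0,0,0,0,0,0,0,1.0])

```text
clock: 15.7
eef_pos: [508.7, -215.1, 215.3]
eef_rot: [0.975, 0.223, 0.0, 0.0]
contact_force: [-1.1, -1.2, -3.3]
gripper_width: 0.289
grasp_force: 90.0
```

```bash
python3 - <<'E'
from h import *
s=state();print(s['eef_pos'],s['eef_rot'],s['contact_force'])
c=camera("top"); P=cloud(c); np.savez("top2.npz",P=P,im=c["image"])
d=np.load("top.npz")["P"]; c=camera("scene"); Q=cloud(c); save(c,"s3")
D=np.load("scene.npz")["P"]
for A,n in((D,"before"),(Q,"after")):
    q=A[(np.hypot(A[...,0]-495,A[...,1]+216)<35)&(A[...,2]>25)&(A[...,2]<60)]; print(n,len(q),np.median(q,axis=0),np.linalg.lstsq(np.c_[q[:,:2]-[508,-216],np.ones(len(q))],q[:,2],rcond=None)[0])
im=cv2.imread("pics/s3.png")[190:310,120:280]; cv2.imwrite("pics/s3c.png",cv2.resize(im,(800,600),interpolation=cv2.INTER_CUBIC))
E
```

```text
[ 508.74568391 -215.08478332  215.25595619] [9.74716136e-01 2.23446760e-01 5.54113146e-06 5.73406904e-06] [-1.10025835 -1.15804734 -3.28231572]
before 380 [ 495.80038465 -216.61036017   44.82059616] [-6.70704758e-03  3.63676785e-03  4.47859719e+01]
after 376 [ 495.12014258 -215.88197601   44.7904324 ] [-9.08416507e-04  7.65952547e-03  4.47500830e+01]
```

View pics/s3c.png

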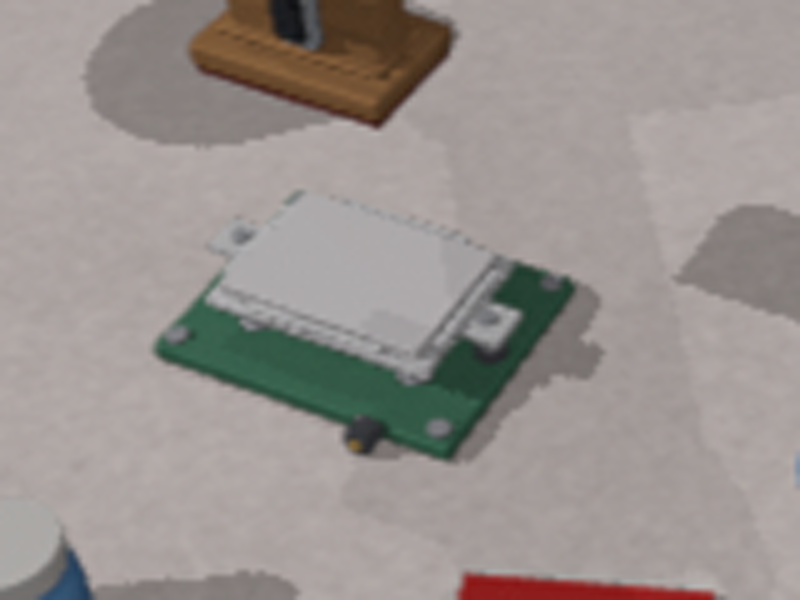

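The tile is back level in its nest with the bed up (44.8 mm, as before). I carry the stamp back to the pad.

Call:
arm_command(increments=[0,0,-8.3,1.48,-2.22,0,1.0,0,0,-8.3,1.78,-1.98,0,1.0,0,0,-8.3,2.05,-1.7,0,1.0,0,0,-8.3,2.27,-1.39,0,1.0,0,0,-8.3,2.45,-1.05,0,1.0])

```text
clock: 16.3
eef_pos: [526.2, -82.0, 213.1]
eef_rot: [0.831, 0.557, -0.001, -0.001]
contact_force: [1.0, 0.4, -2.4]
gripper_width: 0.295
grasp_force: 90.0
```

Call:
arm_command(increments=[0,0,-8.3,2.58,-0.68,0,1.0,0,0,-8.3,2.65,-0.3,0,1.0,0,0,-8.3,2.66,0.08,0,1.0,0,0,-8.3,2.62,0.47,0,1.0,0,0,-8.3,2.53,0.84,0,1.0])

```text
clock: 16.8
eef_pos: [544.5, 49.9, 213.1]
eef_rot: [0.58, 0.815, -0.001, -0.002]
contact_force: [-0.4, -0.2, -2.4]
gripper_width: 0.293
grasp_force: 90.0
```

Call:
arm_command(increments=[0,0,-8.3,2.38,1.2,0,1.0,0,0,-8.3,2.18,1.53,0,1.0,0,0,-8.3,1.94,1.83,0,1.0,0,0,-8.3,1.66,2.09,0,1.0,0,0,-8.3,1.34,2.31,0,1.0])

```text
clock: 17.3
eef_pos: [562.8, 181.9, 212.9]
eef_rot: [0.253, 0.967, -0.001, -0.002]
contact_force: [1.6, -0.3, -2.8]
gripper_width: 0.295
grasp_force: 90.0
```

Call:
arm_command(increments=[0,0,0,0,0,3.0,1.0,0,0,0,0,0,4.5,1.0,0,0,0,0,0,4.0,1.0,0,0,0,0,0,0,1.0,0,0,0,0,0,0,1.0])

```text
clock: 17.8
eef_pos: [562.5, 180.6, 99.1]
eef_rot: [0.256, 0.967, -0.001, -0.002]
contact_force: [-0.1, 0.2, -2.2]
gripper_width: 0.291
grasp_force: 89.8
```

Call:
arm_command(increments=[0,0,0,0,0,0,1.0,0,0,0,0,0,0,1.0])

```text
clock: 18.0
eef_pos: [565.0, 181.2, 103.9]
eef_rot: [0.256, 0.967, 0.001, 0.002]
contact_force: [0.0, -1.0, -3.4]
gripper_width: 0.296
grasp_force: 89.8
```

Call:
arm_command(increments=[0,0,0,0,0,2.0,1.0,0,0,0,0,0,1.5,1.0,0,0,0,0,0,1.0,1.0,0,0,0,0,0,0.3,1.0,0,0,0,0,0,0,1.0])

```text
clock: 18.5
eef_pos: [563.3, 180.9, 52.2]
eef_rot: [0.256, 0.967, -0.0, -0.0]
contact_force: [-0.4, 0.7, -2.0]
gripper_width: 0.291
grasp_force: 90.0
```

Call:
arm_command(increments=[0,0,0,0,0,0,1.0,0,0,0,0,0,0,1.0,0,0,0,0,0,0,1.0])

```text
clock: 18.8
eef_pos: [563.9, 181.0, 53.4]
eef_rot: [0.256, 0.967, 0.0, 0.001]
contact_force: [-0.6, 0.2, -2.6]
gripper_width: 0.294
grasp_force: 90.0
```

Call:
arm_command(increments=[0,0,0,0,0,0.2,1.0,0,0,0,0,0,0.2,1.0,0,0,0,0,0,0.1,1.0,0,0,0,0,0,0,1.0,0,0,0,0,0,0,1.0])

```text
clock: 19.3
eef_pos: [563.5, 180.9, 47.5]
eef_rot: [0.256, 0.967, -0.0, -0.0]
contact_force: [0.0, 0.1, -2.2]
gripper_width: 0.288
grasp_force: 90.0
```

Call:
arm_command(increments=[0,0,0,0,0,0.1,1.0,0,0,0,0,0,0,1.0])

```text
clock: 19.5
eef_pos: [563.5, 181.0, 46.5]
eef_rot: [0.256, 0.967, 0.0, -0.0]
contact_force: [-0.1, -0.1, -2.7]
gripper_width: 0.295
grasp_force: 90.5
```

Call:
arm_command(increments=[0,0,0,0,0,0.05,1.0,0,0,0,0,0,0,1.0])

```text
clock: 19.7
eef_pos: [563.6, 181.0, 46.5]
eef_rot: [0.256, 0.967, 0.0, 0.0]
contact_force: [-1.6, -0.8, 0.4]
gripper_width: 0.296
grasp_force: 90.5
```

Call:
arm_command(increments=[0,0,0,0,0,0.05,1.0,0,0,0,0,0,0,1.0])

```text
clock: 19.9
eef_pos: [563.6, 180.9, 46.5]
eef_rot: [0.256, 0.967, 0.0, 0.0]
contact_force: [-4.4, -0.5, 5.3]
gripper_width: 0.289
grasp_force: 90.9
```

Call:
arm_command(increments=[0,0,0,0,0,-0.07,1.0,0,0,0,0,0,0,1.0,0,0,0,0,0,0,1.0], squeeze=30)

```text
clock: 20.2
eef_pos: [563.6, 181.0, 46.5]
eef_rot: [0.256, 0.967, 0.0, 0.0]
contact_force: [-2.5, -1.5, 3.3]
gripper_width: 0.295
grasp_force: 90.7
```

Call:
arm_command(increments=[0,0,0,0,0,0,4.0,0,0,0,0,0,0,7.0,0,0,0,0,0,0,8.5,0,0,0,0,0,0,8.5,0,0,0,0,0,0,8.5])

```text
clock: 20.7
eef_pos: [563.6, 180.9, 46.2]
eef_rot: [0.256, 0.967, 0.0, 0.0]
contact_force: [0.7, 0.2, -0.5]
gripper_width: 0.996
grasp_force: 0.0
```

Call:
arm_command(increments=[0,0,0,0,0,0,8.5,0,0,0,0,0,0,8.5,0,0,0,0,0,-0.5,8.5,0,0,0,0,0,-2.0,8.5,0,0,0,0,0,-4.0,8.5])

```text
clock: 21.2
eef_pos: [561.5, 180.4, 108.2]
eef_rot: [0.256, 0.967, -0.002, -0.003]
contact_force: [0.1, 0.1, 0.1]
gripper_width: 0.995
grasp_force: 0.0
```

Call:
arm_command(increments=[0,0,0,0,0,-4.5,8.5,0,0,0,0,0,-4.5,8.5,0,0,0,0,0,-3.0,8.5,0,0,0,0,0,0,8.5,0,0,0,0,0,0,8.5])

```text
clock: 21.7
eef_pos: [563.9, 181.0, 232.5]
eef_rot: [0.256, 0.967, 0.001, 0.001]
contact_force: [0.7, -0.0, -0.9]
gripper_width: 0.996
grasp_force: 0.0
```

```bash
python3 - <<'E'
from h import *
s=state();print(s['clock'],s['eef_pos'],s['contact_force'],s['gripper_width'])
c=camera("wrist"); P=cloud(c,s); z=P[...,2]
for n,lo in(("grip",60),("stamp",24)):
    p=P[(z>lo)&(z<85)&(np.hypot(P[...,0]-563,P[...,1]-180)<75)]; print(n,cv2.minAreaRect(p[:,:2].astype(np.float32)),np.median(p[:,2]))
save(c,"w8")
E
```

```text
21.7 [563.86916743 180.99730859 232.54979287] [ 0.69802548 -0.00367034 -0.91954521] 0.9962316911118736
grip ((564.2630004882812, 179.8942413330078), (25.824146270751953, 88.93183898925781), 60.95933151245117) 72.09783487862283
stamp ((564.6361083984375, 179.81271362304688), (68.01016235351562, 107.56340789794922), 60.3997688293457) 33.46394012230877
```

View pics/w8.png

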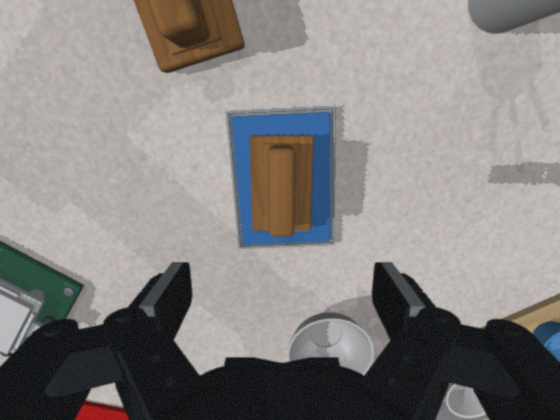

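The stamp stands face down on the pad (grip centre at about (281,190), in its original place) and the gripper is clear above it. I hand in.

```bash
python3 -c "
from workcell import hand_in
print(hand_in())"
```

```text
the job is handed in; nothing more can be done
None
```

The job is handed in: I pressed the small stamp onto the middle of the white tile at about 21 N and held it just over a second. After I lifted it, the bed came back up with the tile in its nest, and the stamp is face down on the pad in its original place. No print mark was visible in the camera picture of the tile taken afterwards.

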